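Lock a ukulele form with a fork clip

TASK

Take the larger of the two open steel fork clips, the ones with a wooden fin to hold, and push it sideways, mouth first, into the groove under the mushroom head of the steel stud on the plywood ukulele form, until it is fully home round the stud's neck. Leave it lying flat on the form, under the stud's head, and let go.

Things in the scene. Friction and masses are not known exactly. Their poses are not given: they have to be found in the camera images.
- clip_grip (a point): Grip point of the larger loose clip (130 g): a flat 7 mm steel U lying flat, mouth to +x, with an upright dark wood fin on its 16 mm wide tail. z up. Fin: 24 mm along x, 10 thick along y (pinch there), top 48 mm above the clip's underside; this point is at its middle, 30 mm above the underside. Fork 54 to 64 mm wide, starting 13 mm ahead of the fin. The bystander clip is smaller, fin 34 mm high.
- clip_seat (a point): Where the stud's axis lies in the larger clip's slot when fully home: 48 mm ahead (+x) of clip_grip, half-way through the 7 mm steel; same axes. The slot is 26 mm wide; its closed end is 9 mm behind this point, the prong tips about 30 mm ahead; the last 16 mm flare to a mouth 46 mm wide.
- stud_groove (a point): On the fixed stud's axis, 3.5 mm above the form's flat top (50 mm above the bench): clip_seat belongs here. Neck 18 mm diameter; round head 40 mm diameter, from 15 to 26 mm above the form's top; the groove is the 15 mm gap below it, open all round. z up. y points along the form to the plain pin; the -y side is free to come from. The form is round here, 85 mm radius.
- pin_top (a point): Top of the plain locating pin, which is not the stud: fixed on the form's smaller bout (64 mm radius), 115 mm from the stud, 18 mm diameter, 25 mm tall, no head and no groove.
Mind the look-alikes: they are no part of the job. Leave any orange, turquoise or yellow look-alike of the part that bears clip_grip alone.

How it is judged:
By the outcome, as a careful person would: the job done as asked, in the order asked, and still so for the second after the job is handed in, with the robot touching nothing.
It also fails if it takes over 35 s, if anything falls off the work surface, if the arm or the gripper's body presses on something with over 40 N, if the wrist force passes 120 N, or if a joint passes its speed limit or range.

ROBOT

A 7-joint arm with a two-finger parallel gripper is mounted at the origin on the work surface. World frame = base frame: x ahead of the robot, y to its left, z up, the work surface at z = 0. Lengths are in m, angles in rad, forces in N, time in s.
With the tool pointing down it reaches from about 0.35 to 0.9 m from the base axis. Payload 8.1 kg.
Tool frame: the origin (TCP) lies midway between the tips of the shut fingers; the grasp point (between the pads) lies 19 mm behind it; z points along the fingers, x is the direction in which the jaws open and shut, and the axes are right-handed (so a half turn about z gives the same grasp; the last joint's range is limited). The gripper opens to 92 mm and grips with 3 to 60 N. Pads are 19 mm wide; open, the fingers measure 130 mm over their backs; the gripper's body (75 mm by 190 mm) begins 47 mm behind the grasp point.
Start: joints at [-1.319, 0.434, 0.025, 1.573, -0.012, 1.134, -0.075], TCP at [0.217, 0.586, 0.227] pointing down, gripper open.
Joint ranges: [-2.62, 2.62], [-0.44, 2.09], [-1.27, 1.32], [0.08, 2.57], [-1.32, 4.46], [0.12, 2], [-2.74, 2.74]. Speed limits (rad/s): [2.22, 2.22, 3.01, 3.01, 3.14, 3.14, 3.14].

INTERFACE

Orientations are given as a rotation vector (axis times angle).
In Python, from cell import arm gives the robot as it stands. The module is installed in compiled form; this text tells all that it offers.
- The arm moves only by the tool play_rows, never from a script. Its argument "motion" is a list of rows, each a list of 7 numbers: the gripper's target within -1 to 1 (fully open at 1, half-way at 0, shut at -1), then the shift along the tool's x, y, z in mm, then the turn, a rotation vector about the tool's x, y, z in rad. In form: [[claw, tx, ty, tz, ax, ay, az], ...]. A call has 1 to 10 rows; each row is the pose to reach, as a shift and turn from the pose measured when the call began, along the tool's axes at that moment; what a row does not reach only later rows make up. A row lasts 1/10 s, in which the tool goes at most 50 mm and 8.59 degrees, less where a joint would pass 70% of its speed; a pose out of reach is approached as far as the arm can. A call with a gripper value outside its range is refused whole. The fingers move at their own pace and stop on an object; "force" is the grip in N (left out, the last holds). Time passes only in rows, so rows that repeat a pose let the fingers close. It gives the time, the measured TCP pose, the force and the opening at its end, in the units of the state.
- arm.observe(): the state, without advancing time (a new reading comes with each control period).
- arm.get_image(name): name is "side" or "top" or "wrist"; returns a dict with "img" (384x512x3 uint8, blue, green, red), "depth" (384x512 float32, m along the optical axis (not along the pixel's ray), 0 where there is no reading), "K" (3x3 intrinsics, pixels), "rvec" (rotation vector, rad) and "tvec" (3), from world to camera coordinates, as OpenCV has them. Camera axes: x right, y down, z forward; pixel columns grow to the right and rows downward; lengths in m; the calibration is good to about 2 mm. The wrist camera is an equidistant fisheye: a pixel r from the principal point sees the ray r / f radians off the axis. A picture is of the moment at which its call begins.
- arm.sign_off(): hands the job in, once; it reports no verdict.
Trained networks look in a picture, given as the dict that the camera call returned (one of the last four; its "shot" number tells which), for a name from the list of things; names that differ only in an ending like _2 or _b are one class to them, and where a whole thing is asked for, a point or a joint stands for the part that bears it (a point fixed in the world has none). Each returns a list of dicts, best first, with "score" (0 to 1); they miss things now and then, are a little off and sometimes report something else, mostly with a low value. They report only what shows in the picture. A call takes as long as a camera call. They do not tell look-alikes from the thing itself.
- arm.look_for(picture, query): "box" ([left, top, width, height] as shares, 0 to 1, of the picture: columns of its width, rows of its height, round what is visible of it).
The state is a dict: "clock": time; "joints": joint angles; "dq": joint speeds; "joint_efforts": joint torques, N m; "position": TCP position; "ee_rot": TCP orientation; "force": force on the tool from outside, world axes, zero at the start; "ft_torque": the same for the moment, N m; "width": opening from 0.0 (shut) to 1.0 (fully open).
Only numpy, scipy, OpenCV 4.12 (cv2) and the standard library are available. Lean on these libraries where they do the work, as an engineer would, in place of code of your own. Each camera call takes 0.05 s, during which the arm holds its last target. There are 200 camera calls.

## Working session

There is one attempt and no reset: what is moved stays moved. The work goes in short steps, Python scripts to look and compute and a tool call to move; the robot and the scene stay as the last step left them, time stands still between calls to the robot, and variables do not carry over. Pictures are saved under pics/ and viewed, on a budget of 10 in all, crops included, one or two more only if the job needs it, and the job is handed in when it is done.

Besides the shell and the picture viewer there is one more tool, called after "Emit:" by a JSON object that holds its "method" and its "body". play_rows: Moves the arm, as the interface text tells. Its arguments: {"type":"object","properties":{"motion":{"type":"array"},"force":{"type":"number"}},"required":["motion"]}

```bash
mkdir -p pics; cat > h.py <<'E'
import numpy as np, cv2
from cell import arm
from scipy.spatial.transform import Rotation as R
def cloud(p):
    d=p["depth"]; h,w=d.shape; K=p["K"]
    v,u=np.mgrid[:h,:w]
    c=np.stack([(u-K[0,2])/K[0,0]*d,(v-K[1,2])/K[1,1]*d,d],-1)
    M=R.from_rotvec(np.ravel(p["rvec"])).as_matrix()
    X=(c-np.ravel(p["tvec"]))@M
    X[d==0]=np.nan
    return X
E
python3 - <<'E'
from h import *
s=arm.observe();print({k:np.round(v,3) for k,v in s.items()})
for n in ["top","side"]:
    p=arm.get_image(n); np.savez(f"pics/{n}0.npz",**{k:p[k] for k in ("img","depth","K","rvec","tvec")})
    cv2.imwrite(f"pics/{n}0.png",p["img"])
    print(n,p["K"].round(1).tolist(),np.round(p["tvec"],3).ravel(),np.round(p["rvec"],3).ravel())
    for q in ["clip_grip","clip_seat","stud_groove","pin_top"]:
        for r in arm.look_for(p,q)[:5]:
            b=r["box"];print(q,round(r["score"],2),[round(b[0]*512),round(b[1]*384),round(b[2]*512),round(b[3]*384)])
E
```

```text
{'clock': np.float64(0.0), 'joints': array([-1.319,  0.435,  0.025,  1.574, -0.012,  1.134, -0.075]), 'dq': array([-0.002, -0.001, -0.   ,  0.   , -0.002, -0.002, -0.   ]), 'joint_efforts': array([-1.0000e-03, -6.6784e+01,  9.8400e-01, -3.1445e+01, -6.1000e-02,
        4.3000e-02,  0.0000e+00]), 'position': array([0.217, 0.586, 0.226]), 'ee_rot': array([ 2.578e+00,  1.794e+00, -2.000e-03]), 'force': array([ 0.058, -0.193, -1.081]), 'ft_torque': array([ 0.029, -0.004, -0.016]), 'width': np.float64(1.004)}
top [[463.7, 0.0, 266.1], [0.0, 463.7, 187.0], [0.0, 0.0, 1.0]] [-0.036  0.565  0.983] [ 2.174 -2.198  0.115]
clip_grip 0.95 [382, 127, 33, 40]
clip_grip 0.81 [253, 129, 41, 34]
clip_grip 0.79 [318, 145, 43, 29]
clip_grip 0.74 [246, 201, 40, 40]
clip_grip 0.64 [380, 213, 41, 41]
clip_seat 0.96 [316, 143, 42, 33]
clip_seat 0.74 [245, 204, 37, 38]
clip_seat 0.68 [380, 212, 37, 45]
stud_groove 0.7 [88, 131, 121, 86]
pin_top 0.68 [86, 128, 123, 90]
side [[412.6, 0.0, 258.4], [0.0, 412.6, 188.8], [0.0, 0.0, 1.0]] [-0.533  0.048  1.085] [ 2.397 -0.008  0.02 ]
clip_grip 0.93 [208, 298, 42, 52]
clip_grip 0.9 [292, 309, 47, 35]
clip_grip 0.81 [285, 256, 31, 36]
clip_grip 0.8 [225, 193, 38, 38]
clip_grip 0.78 [294, 202, 32, 37]
clip_seat 0.91 [293, 312, 45, 34]
clip_seat 0.71 [205, 301, 45, 48]
clip_seat 0.69 [225, 194, 35, 39]
clip_seat 0.66 [293, 203, 32, 40]
stud_groove 0.75 [247, 109, 69, 75]
pin_top 0.87 [250, 116, 66, 66]
```

```bash
python3 - <<'E'
import cv2
a=cv2.imread("pics/top0.png")[100:280,60:450]; cv2.imwrite("pics/topc.png",cv2.resize(a,None,fx=2,fy=2,interpolation=cv2.INTER_CUBIC))
a=cv2.imread("pics/side0.png")[80:370,160:390]; cv2.imwrite("pics/sidec.png",cv2.resize(a,None,fx=2,fy=2,interpolation=cv2.INTER_CUBIC))
E
```

```text
(no output)
```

View pics/topc.png

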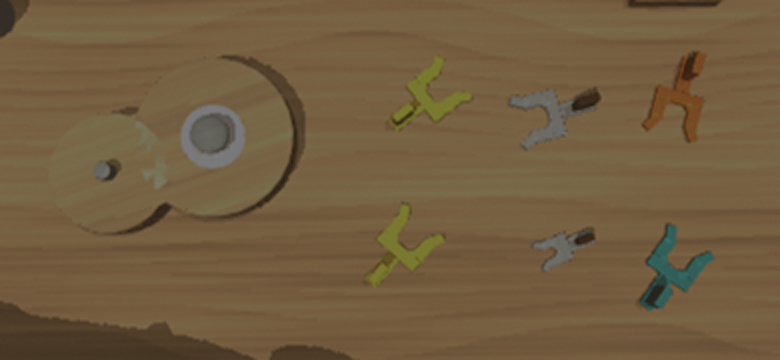

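View pics/sidec.png

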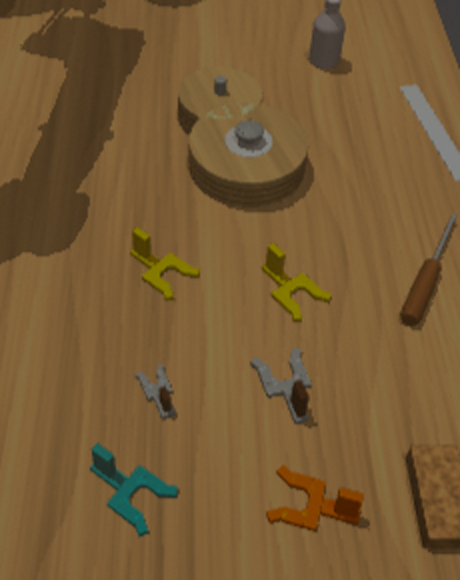

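The candidates in the top crop are the steel and dark-fin clip at (550,110), the smaller steel clip at (560,245), and yellow, orange and turquoise look-alikes. The steel clip at (550,110), full picture (335,155), is the larger one and fits the description. The stud is at (212,134) and the plain pin at (103,170). Next I'll measure them and enlarge the target.

```bash
cat >> h.py <<'E'
def minfo(X,m):
    P=X[m]; c=P[:,:2].mean(0); w,V=np.linalg.eigh(np.cov((P[:,:2]-c).T))
    return dict(n=len(P),c=c.round(4),ang=np.degrees(np.arctan2(V[1,1],V[0,1])).round(1),zmed=np.median(P[:,2]).round(4),zmax=P[:,2].max().round(4),mid=((P.min(0)+P.max(0))/2).round(4),ext=(P.max(0)-P.min(0)).round(3))
E
python3 - <<'E'
from h import *
for n,boxes in [("top",{"clip":(305,135,370,185),"small":(315,205,365,245),"stud":(130,120,215,210),"pin":(85,155,135,220)}),("side",{"clip":(280,250,322,294),"small":(225,258,250,292),"stud":(255,130,315,165),"pin":(255,110,285,130)})]:
    p=dict(np.load(f"pics/{n}0.npz")); X=cloud(p); v,u=np.mgrid[:384,:512]
    print(n,"bench z",np.nanmedian(X[...,2]))
    for k,(a,b,c,d) in boxes.items():
        m=(u>=a)&(u<c)&(v>=b)&(v<d); z=X[...,2]
        if k in("clip","small"):
            print(k,"fin",minfo(X,m&(z>0.02)&(z<.1))); print("   flat",minfo(X,m&(z>0.004)&(z<.012)))
        else:
            print(k,minfo(X,m&(z>0.064)&(z<.09)))
            print("  form",minfo(X,m&(z>0.045)&(z<.055)))
a=cv2.imread("pics/side0.png")[240:300,215:330]; cv2.imwrite("pics/clipc.png",cv2.resize(a,None,fx=6,fy=6,interpolation=cv2.INTER_CUBIC))
E
```

```text
top bench z 5.431572718966364e-05
clip fin {'n': 75, 'c': array([ 0.6418, -0.2306]), 'ang': np.float64(102.5), 'zmed': np.float64(0.0464), 'zmax': np.float64(0.0504), 'mid': array([ 0.6423, -0.2319,  0.0356]), 'ext': array([0.013, 0.024, 0.029])}
   flat {'n': 421, 'c': array([ 0.6304, -0.1931]), 'ang': np.float64(94.3), 'zmed': np.float64(0.0065), 'zmax': np.float64(0.0117), 'mid': array([ 0.622 , -0.2025,  0.0079]), 'ext': array([0.101, 0.141, 0.008])}
small fin {'n': 35, 'c': array([ 0.4934, -0.2278]), 'ang': np.float64(111.4), 'zmed': np.float64(0.0335), 'zmax': np.float64(0.038), 'mid': array([ 0.4937, -0.2283,  0.0306]), 'ext': array([0.011, 0.017, 0.015])}
   flat {'n': 219, 'c': array([ 0.4845, -0.2046]), 'ang': np.float64(111.9), 'zmed': np.float64(0.0069), 'zmax': np.float64(0.0117), 'mid': array([ 0.4848, -0.1974,  0.0079]), 'ext': array([0.08 , 0.089, 0.008])}
stud {'n': 292, 'c': array([0.6053, 0.1684]), 'ang': np.float64(-137.0), 'zmed': np.float64(0.0746), 'zmax': np.float64(0.0813), 'mid': array([0.6059, 0.1692, 0.073 ]), 'ext': array([0.039, 0.04 , 0.017])}
  form {'
[... 1619 characters left out ...]
791), 'mid': array([0.607 , 0.1658, 0.0716]), 'ext': array([0.037, 0.037, 0.015])}
  form {'n': 1687, 'c': array([0.6022, 0.1772]), 'ang': np.float64(152.6), 'zmed': np.float64(0.0511), 'zmax': np.float64(0.0548), 'mid': array([0.6073, 0.1839, 0.0499]), 'ext': array([0.166, 0.153, 0.01 ])}
pin {'n': 35, 'c': array([0.5685, 0.2746]), 'ang': np.float64(127.3), 'zmed': np.float64(0.0736), 'zmax': np.float64(0.0795), 'mid': array([0.5681, 0.2762, 0.0724]), 'ext': array([0.015, 0.018, 0.014])}
  form {'n': 419, 'c': array([0.5695, 0.297 ]), 'ang': np.float64(-175.1), 'zmed': np.float64(0.0514), 'zmax': np.float64(0.055), 'mid': array([0.5699, 0.2999, 0.0503]), 'ext': array([0.09 , 0.084, 0.009])}
```

View pics/clipc.png

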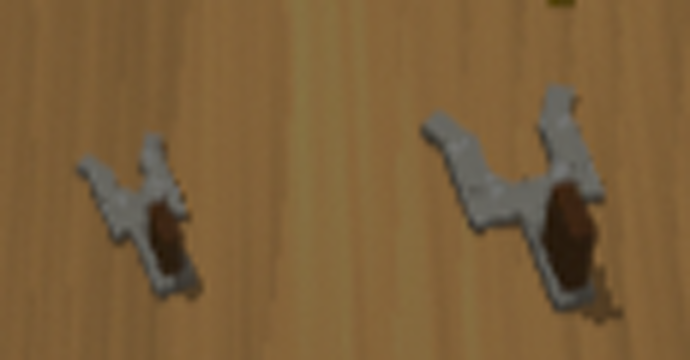

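The crop confirms it: the larger steel clip is on the right, with its fin at side pixel about (303,275), and the smaller one is on the left. Its mouth already points at about 108°, close to the stud-to-pin direction of about 109°. I'll write a move helper and go above the clip.

```bash
cat >> h.py <<'E'
def go(x,y,z,jaw):
    "shift mm / turn rad in tool axes to TCP (x,y,z), tool down, tool x at jaw deg"
    s=arm.observe(); A=R.from_rotvec(s["ee_rot"])
    a=np.radians(jaw); B=R.from_matrix(np.array([[np.cos(a),np.sin(a),0],[np.sin(a),-np.cos(a),0],[0,0,-1]]))
    d=A.inv().apply(np.array([x,y,z])-s["position"])*1000
    print("shift",d.round(1),"turn",(A.inv()*B).as_rotvec().round(3),"t",s["clock"],"F",np.round(s["force"],1),"w",round(float(s["width"]),3),"pos",np.round(s["position"],4))
E
python3 -c "
from h import *
go(.642,-.232,.16,18)"
```

```text
shift [-619.4  682.6   66.7] turn [0.    0.    0.902] t 0.5 F [ 0.9 -0.1 -0.6] w 1.002 pos [0.2171 0.586  0.2267]
```

Emit:
{"method": "play_rows", "body": {"motion": [[1,-619,683,67,0,0,0.902],[1,-619,683,67,0,0,0.902],[1,-619,683,67,0,0,0.902],[1,-619,683,67,0,0,0.902],[1,-619,683,67,0,0,0.902],[1,-619,683,67,0,0,0.902],[1,-619,683,67,0,0,0.902],[1,-619,683,67,0,0,0.902],[1,-619,683,67,0,0,0.902],[1,-619,683,67,0,0,0.902]], "force": 30}}

```text
clock: 1.5
position: [0.448, 0.142, 0.1908]
ee_rot: [-3.102, -0.492, -0.002]
force: [0.6, 0.4, 0.0]
width: 1.003
```

```bash
python3 -c "
from h import *
go(.642,-.232,.16,18)"
```

```text
shift [ 68.9 415.6  30.7] turn [-0.    -0.001  0.   ] t 1.5 F [0.6 0.4 0. ] w 1.003 pos [0.448  0.142  0.1908]
```

Emit:
{"method": "play_rows", "body": {"motion": [[1,69,416,31,0,0,0],[1,69,416,31,0,0,0],[1,69,416,31,0,0,0],[1,69,416,31,0,0,0],[1,69,416,31,0,0,0],[1,69,416,31,0,0,0],[1,69,416,31,0,0,0],[1,69,416,31,0,0,0],[1,69,416,31,0,0,0],[1,69,416,31,0,0,0]]}}

```text
clock: 2.5
position: [0.6423, -0.2374, 0.1591]
ee_rot: [3.102, 0.484, 0.0]
force: [-0.2, -0.5, 0.5]
width: 1.001
```

```bash
cat >> h.py <<'E'
def fcloud(p):
    d=p["depth"]; h,w=d.shape; K=p["K"]
    v,u=np.mgrid[:h,:w]; a=(u-K[0,2])/K[0,0]; b=(v-K[1,2])/K[1,1]; r=np.hypot(a,b)+1e-9
    t=np.tan(np.minimum(r,1.5))/r
    c=np.stack([a*t*d,b*t*d,d],-1)
    X=(c-np.ravel(p["tvec"]))@R.from_rotvec(np.ravel(p["rvec"])).as_matrix()
    X[d==0]=np.nan
    return X
E
python3 - <<'E'
from h import *
go(.642,-.232,.012,18)
p=arm.get_image("wrist"); X=fcloud(p); z=X[...,2]
np.savez("pics/w1.npz",X=X,img=p["img"])
cv2.imwrite("pics/w1.png",p["img"])
near=np.hypot(X[...,0]-.635,X[...,1]+.21)<.09
print(minfo(X,near&(z>.035)&(z<.055))); f=near&(z>.0045)&(z<.01);print(minfo(X,f), np.nanmedian(z))
for r in arm.look_for(p,"clip_grip")[:3]: print(r)
E
```

```text
shift [  1.4  -5.5 147.1] turn [ 0.002  0.    -0.005] t 2.5 F [-0.2 -0.5  0.5] w 1.001 pos [ 0.6423 -0.2374  0.1591]
{'n': 288, 'c': array([ 0.6429, -0.2318]), 'ang': np.float64(105.2), 'zmed': np.float64(0.0469), 'zmax': np.float64(0.049), 'mid': array([ 0.6433, -0.2326,  0.0422]), 'ext': array([0.015, 0.025, 0.014])}
{'n': 1869, 'c': array([ 0.6323, -0.1938]), 'ang': np.float64(104.1), 'zmed': np.float64(0.0062), 'zmax': np.float64(0.0089), 'mid': array([ 0.6283, -0.2002,  0.0067]), 'ext': array([0.068, 0.096, 0.004])} 1.4395127513844522e-05
{'box': [0.4193, 0.5703, 0.1121, 0.1964], 'score': 0.73}
{'box': [0.5736, 0.0, 0.1244, 0.1794], 'score': 0.65}
{'box': [0.1035, 0.4154, 0.1492, 0.149], 'score': 0.59}
```

View pics/w1.png

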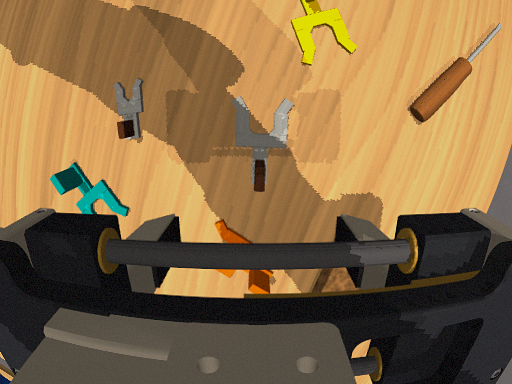

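The wrist view shows the target's fin at (260,175) with the mouth pointing up. The measured fin centre is (0.643,-0.232), heading about 105.5°. I'll descend to grasp.

```bash
python3 -c "
from h import *
go(.643,-.232,.011,15.5)"
```

```text
shift [  1.    0.2 148.2] turn [-0.001 -0.001  0.043] t 2.6 F [ 1.   0.1 -0.1] w 1.001 pos [ 0.642  -0.2323  0.1592]
```

Emit:
{"method": "play_rows", "body": {"motion": [[1,1,0,40,0,0,0.043],[1,1,0,80,0,0,0.043],[1,1,0,115,0,0,0.043],[1,1,0,138,0,0,0.043],[1,1,0,148,0,0,0.043],[1,1,0,148,0,0,0.043],[-1,1,0,148,0,0,0.043],[-1,1,0,148,0,0,0.043],[-1,1,0,148,0,0,0.043],[-1,1,0,148,0,0,0.043]], "force": 35}}

```text
clock: 3.6
position: [0.6435, -0.232, 0.0121]
ee_rot: [-3.112, -0.424, -0.003]
force: [-0.3, -0.2, 0.1]
width: 0.701
```

Emit:
{"method": "play_rows", "body": {"motion": [[-1,0,0,0,0,0,0],[-1,0,0,0,0,0,0],[-1,0,0,0,0,0,0],[-1,0,0,0,0,0,0]]}}

```text
clock: 4.0
position: [0.6434, -0.232, 0.0121]
ee_rot: [-3.112, -0.424, -0.002]
force: [-0.7, 0.4, -0.6]
width: 0.349
```

Emit:
{"method": "play_rows", "body": {"motion": [[-1,0,0,0,0,0,0],[-1,0,0,0,0,0,0],[-1,0,0,0,0,0,0],[-1,0,0,0,0,0,0],[-1,0,0,0,0,0,0]]}}

```text
clock: 4.5
position: [0.6434, -0.232, 0.012]
ee_rot: [-3.112, -0.424, -0.002]
force: [-0.2, -0.1, 0.4]
width: 0.11
```

Emit:
{"method": "play_rows", "body": {"motion": [[-1,0,0,-30,0,0,0],[-1,0,0,-70,0,0,0],[-1,0,0,-110,0,0,0],[-1,0,0,-110,0,0,0]]}}

```text
clock: 4.9
position: [0.6463, -0.2339, 0.1281]
ee_rot: [3.11, 0.423, 0.015]
force: [0.1, -1.1, -1.0]
width: 0.102
```

```bash
python3 - <<'E'
from h import *
go(.643,-.232,.12,15.5)
p=arm.get_image("wrist"); X=fcloud(p); z=X[...,2]
s=arm.observe(); c=s["position"]; print(c)
Y=X-c; m=(np.hypot(Y[...,0],Y[...,1])<.1)&(Y[...,2]>-.02)&(Y[...,2]<.005)
cv2.imwrite("pics/w2.png",p["img"])
A=R.from_rotvec(s["ee_rot"]); T=A.inv().apply(Y[m]) 
# clip steel in tool axes: -y is mouth side
k=(T[:,1]<-.014)&(T[:,1]>-.09)&(abs(T[:,0])<.035)
Q=T[k]; print(len(Q),Q.min(0),Q.max(0))
for y in np.arange(-.09,-.014,.006):
    q=Q[(Q[:,1]>=y)&(Q[:,1]<y+.006)]
    if len(q): print(round(y,3),len(q),(q[:,0].min()*1e3).round(1),(q[:,0].max()*1e3).round(1),"z",(np.median(q[:,2])*1e3).round(1), "zL/R",(np.median(q[q[:,0]<0,2])*1e3).round(1),(np.median(q[q[:,0]>0,2])*1e3).round(1))
E
```

```text
shift [-2.7 -2.7  8.1] turn [ 0.005 -0.009 -0.   ] t 4.9 F [ 0.1 -1.1 -1. ] w 0.102 pos [ 0.6463 -0.2339  0.1281]
[ 0.64497319 -0.23298181  0.12515203]
6098 [-0.030402   -0.07538479  0.00063807] [ 0.03348161 -0.0140185   0.01092719]
-0.078 116 -28.1 31.0 z 3.2 zL/R 3.2 3.1
-0.072 494 -30.4 33.5 z 3.1 zL/R 3.1 3.0
-0.066 524 -27.4 30.5 z 3.1 zL/R 3.1 3.1
-0.06 565 -25.5 28.6 z 3.1 zL/R 3.1 3.1
-0.054 543 -25.4 28.2 z 3.0 zL/R 3.0 2.9
-0.048 544 -25.3 28.5 z 3.1 zL/R 3.2 3.1
-0.042 816 -25.6 28.4 z 3.2 zL/R 3.3 3.2
-0.036 953 -25.3 28.2 z 3.0 zL/R 3.0 3.0
-0.03 971 -25.7 27.7 z 3.0 zL/R 3.0 3.0
-0.024 390 -25.1 27.7 z 3.1 zL/R 3.1 3.1
-0.018 182 -6.2 9.5 z 3.0 zL/R 2.9 3.1
```

View pics/w2.png

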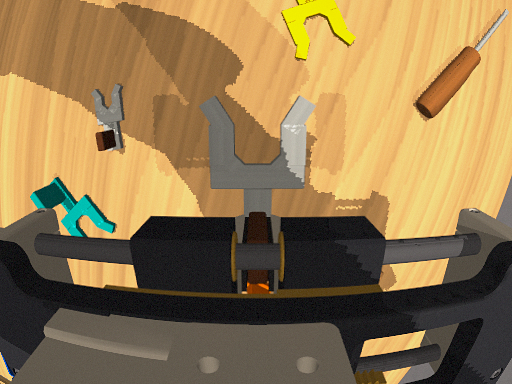

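The clip is held flat and straight, with the fork at (260,150) in the picture. The underside is about 10 mm below the TCP and the prong tips about 75 mm ahead. I'll move to a staging pose behind the stud.

```bash
python3 -c "
from h import *
go(.642,.057,.12,18)"
```

```text
shift [  74.6 -280.2    5. ] turn [ 0.003 -0.006 -0.044] t 4.95 F [ 0.1  0.  -3. ] w 0.107 pos [ 0.645  -0.233   0.1252]
```

Emit:
{"method": "play_rows", "body": {"motion": [[-1,10,-38,1,0,0,-0.005],[-1,20,-76,2,0,0,-0.01],[-1,31,-115,3,0,0,-0.02],[-1,41,-154,4,0,0,-0.03],[-1,51,-192,5,0,0,-0.04],[-1,61,-230,5,0.003,-0.006,-0.044],[-1,71,-266,5,0.003,-0.006,-0.044],[-1,75,-280,5,0.003,-0.006,-0.044],[-1,75,-280,5,0.003,-0.006,-0.044],[-1,75,-280,5,0.003,-0.006,-0.044]]}}

```text
clock: 5.95
position: [0.6419, 0.0556, 0.1191]
ee_rot: [3.102, 0.491, -0.002]
force: [0.2, 0.4, -1.1]
width: 0.112
```

```bash
cat > look.py <<'E'
from h import *
import sys
p=arm.get_image("wrist"); X=fcloud(p); z=X[...,2]
cv2.imwrite(sys.argv[1],p["img"])
s=arm.observe(); c=s["position"]; A=R.from_rotvec(s["ee_rot"]); print("tcp",c.round(4),"x dir",np.degrees(np.arctan2(*A.as_matrix()[[1,0],0])).round(2),"F",np.round(s["force"],1),"w",s["width"])
T=A.inv().apply((X-c).reshape(-1,3)).reshape(X.shape)*1e3
fx=T[...,2]; k=(abs(fx-3)<3.5)&(abs(T[...,0])<36)&(T[...,1]<-27)&(T[...,1]>-60)&(z<.0652)
hd=(z>.071)&(z<.08)&(np.hypot(X[...,0]-.606,X[...,1]-.168)<.03)
def edge(m):
    cn,_=cv2.findContours(m.astype(np.uint8),cv2.RETR_EXTERNAL,cv2.CHAIN_APPROX_NONE); return max(cn,key=cv2.contourArea)[:,0]
if hd.sum()>50:
    e=edge(hd); P=X[e[:,1],e[:,0],:2]
    cc,rad=cv2.minEnclosingCircle((P*1e3).astype(np.float32)); print("head circle",np.round(cc,1),round(rad,1),minfo(X,hd))
    g=np.array([*cc,0])/1e3; g[2]=c[2]; print("stud in tool mm",(A.inv().apply(g-c)*1e3).round(1))
Q=T[k]
for y in range(-60,-27,5):
    q=Q[(Q[:,1]>=y)&(Q[:,1]<y+5)]
    if len(q): print(y,len(q),q[:,0].min().round(1),q[:,0].max().round(1),"slot",q[q[:,0]<0,0].max().round(1) if (q[:,0]<0).any() else "",q[q[:,0]>0,0].min().round(1) if (q[:,0]>0).any() else "","z",np.median(q[:,2]).round(1))
E
python3 look.py pics/w3.png; python3 - <<'E'
from h import *
for n in ("top","side"):
    p=arm.get_image(n);X=cloud(p); z=X[...,2]; hd=(z>.071)&(z<.08)&(np.hypot(X[...,0]-.606,X[...,1]-.168)<.03)
    cc,rad=cv2.minEnclosingCircle((X[hd][:,:2]*1e3).astype(np.float32)); print(n,np.round(cc,1),rad,hd.sum())
E
```

```text
tcp [0.6421 0.0546 0.1194] x dir 17.9 F [-0.2 -0.3 -1.5] w 0.11008374263544425
head circle [606.6 168.5] 19.7 {'n': 2211, 'c': array([0.6067, 0.1682]), 'ang': np.float64(-177.1), 'zmed': np.float64(0.0742), 'zmax': np.float64(0.0783), 'mid': array([0.6067, 0.1684, 0.0746]), 'ext': array([0.039, 0.039, 0.007])}
stud in tool mm [ 1.300e+00 -1.193e+02 -1.000e-01]
top [0. 0.] 0.0 0
side [607.  167.6] 18.536846160888672 27
```

View pics/w3.png

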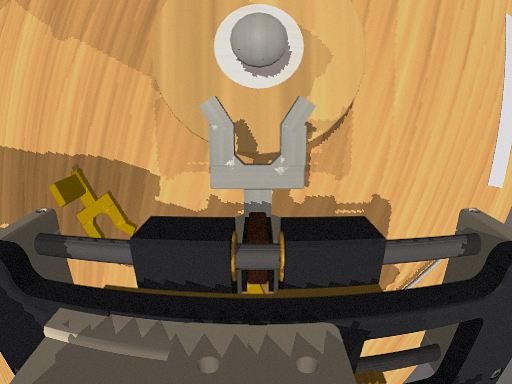

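The clip's fork is centred at tool x of about +1.5 mm. The stud head at picture (259,40) is at tool x +1.3 mm and 119 mm ahead, so they line up. I'll descend to groove height, checking the white disc's height first.

```bash
python3 - <<'E'
from h import *
go(.642,.056,.0635,18)
p=arm.get_image("wrist");X=fcloud(p);z=X[...,2]; r=np.hypot(X[...,0]-.6067,X[...,1]-.1684)
for a,b in((.022,.03),(.04,.06)):
  m=(r>a)&(r<b)&(z<.07)&(z>.03);print(np.median(z[m]),m.sum())
s=arm.observe();T=R.from_rotvec(s["ee_rot"]).inv().apply((X-s["position"]).reshape(-1,3))*1e3
for y in(-70,-60,-45,-30):
  q=T[(abs(T[:,1]-y)<2.5)&(abs(T[:,2]-3)<5)&(abs(T[:,0])<36)]
  if len(q): print(y,q[:,0].min(),q[:,0].max(),q[q[:,0]<1][:,0].max(),q[q[:,0]>1][:,0].min(),np.median(q[:,2]))
E
```

```text
shift [ 0.2 -1.7 56.3] turn [ 0.001  0.    -0.003] t 6.1 F [-0.3  0.4 -1.8] w 0.106 pos [0.6424 0.0544 0.1198]
0.049701988680722675 1760
0.049305062426622526 7410
-70 -31.570912275081948 32.03379150906093 -17.280608961780153 17.824590458168373 5.916121025915929
-60 -26.828689478025733 27.387649422825334 -12.89699550576616 12.937818258388614 5.97808521767779
-45 -26.664914779438845 27.24985605110546 -11.948278916934663 12.497290878583192 5.935804033054508
-30 -26.70167846852847 26.435420842010362 0.7639145474569438 1.321426045459631 5.977670745290011
```

Emit:
{"method": "play_rows", "body": {"motion": [[-1,1,-1,15,0,0,0],[-1,1,-1,35,0,0,0],[-1,1,-1,48,0,0,0],[-1,1,-1,54.5,0,0,0],[-1,1,-1,54.5,0,0,0],[-1,1,-1,54.5,0,0,0]]}}

```text
clock: 6.75
position: [0.6434, 0.0557, 0.0656]
ee_rot: [3.103, 0.487, 0.0]
force: [-0.2, 0.7, -1.0]
width: 0.107
```

```bash
cat > look2.py <<'E'
from h import *
import sys
p=arm.get_image("wrist");X=fcloud(p);z=X[...,2];cv2.imwrite(sys.argv[1],p["img"])
s=arm.observe();A=R.from_rotvec(s["ee_rot"]);T=A.inv().apply((X-s["position"]).reshape(-1,3)).reshape(X.shape)*1e3
go(*s["position"],18)
r=np.hypot(X[...,0]-.6067,X[...,1]-.1684)
hd=(z>.069)&(z<.08)&(r<.03); P=X[hd][:,:2]
if hd.sum()>30: cc=(np.r_[(P.min(0)+P.max(0))/2,s["position"][2]]); print("head",cc.round(4),np.ptp(P,axis=0).round(3),"tool",(A.inv().apply(cc-s["position"])*1e3).round(1))
m=(r>.045)&(r<.07)&(z<.054)&(z>.04);print("form z",np.median(z[m]))
T=T.reshape(-1,3)
for y in(-70,-60,-45,-30):
  q=T[(abs(T[:,1]-y)<2.5)&(abs(T[:,2]-5.5)<2.5)&(abs(T[:,0])<36)]
  if len(q): print(y,len(q),q[:,0].min().round(1),q[:,0].max().round(1),"z",np.median(q[q[:,0]<0][:,2]).round(1),np.median(q[q[:,0]>0][:,2]).round(1))
E
python3 look2.py pics/w4.png
```

```text
shift [0. 0. 0.] turn [ 0.001 -0.001 -0.003] t 6.8 F [ 0.1 -0.3 -1.9] w 0.107 pos [0.6436 0.0558 0.066 ]
head [0.6065 0.166  0.066 ] [0.04  0.034] tool [-1.500e+00 -1.162e+02 -1.000e-01]
form z 0.04927646337013992
-70 398 -31.7 32.2 z 6.2 6.3
-60 448 -27.1 27.3 z 6.1 6.2
-45 432 -26.8 27.0 z 6.2 6.2
-30 811 -26.7 26.4 z 6.1 6.2
```

Emit:
{"method": "play_rows", "body": {"motion": [[-1,-0.5,-12,0,0,0,0],[-1,-0.5,-25,0,0,0,0],[-1,-0.5,-37,0,0,0,0],[-1,-0.5,-46,0,0,0,0],[-1,-0.5,-52,0,0,0,0],[-1,-0.5,-52,0,0,0,0]]}}

```text
clock: 7.4
position: [0.6268, 0.1067, 0.0659]
ee_rot: [-3.103, -0.49, -0.001]
force: [0.1, 0.4, -2.2]
width: 0.108
```

```bash
python3 look2.py pics/w5.png
```

```text
shift [0. 0. 0.] turn [ 0.001 -0.001 -0.002] t 7.45 F [-0.5 -0.6 -2.2] w 0.107 pos [0.6271 0.1057 0.066 ]
head [0.6064 0.1691 0.066 ] [0.04  0.039] tool [ -0.2 -66.7  -0. ]
form z 0.04926074188279733
-70 319 -31.3 32.2 z 5.8 5.8
-60 224 -26.6 27.7 z 5.9 5.9
-45 456 -26.5 27.3 z 5.9 5.9
-30 805 -26.5 26.7 z 5.9 5.9
```

View pics/w5.png

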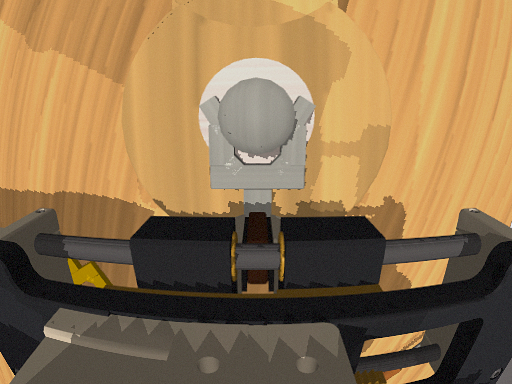

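The prongs straddle the neck under the head at (257,115), centred, with zero force. About 19 mm remains.

Emit:
{"method": "play_rows", "body": {"motion": [[-1,-0.5,-6,0,0,0,0],[-1,-0.5,-11,0,0,0,0],[-1,-0.5,-15,0,0,0,0],[-1,-0.5,-17,0,0,0,0],[-1,-0.5,-18,0,0,0,0],[-1,-0.5,-18,0,0,0,0]]}}

```text
clock: 8.05
position: [0.6211, 0.1227, 0.066]
ee_rot: [3.103, 0.489, 0.002]
force: [-0.2, 0.1, -2.2]
width: 0.111
```

Emit:
{"method": "play_rows", "body": {"motion": [[-1,0,-1,0,0,0,0],[-1,0,-2,0,0,0,0],[-1,0,-2,0,0,0,0]]}}

```text
clock: 8.35
position: [0.6205, 0.1243, 0.066]
ee_rot: [3.102, 0.489, 0.002]
force: [0.4, -0.1, -1.3]
width: 0.108
```

Emit:
{"method": "play_rows", "body": {"motion": [[-1,0,-1,0,0,0,0],[-1,0,-2,0,0,0,0],[-1,0,-2,0,0,0,0]]}}

```text
clock: 8.65
position: [0.6204, 0.1245, 0.0661]
ee_rot: [3.101, 0.486, 0.003]
force: [0.8, -5.5, -1.7]
width: 0.106
```

```bash
python3 look2.py pics/w6.png
```

```text
shift [0. 0. 0.] turn [ 0.003 -0.001 -0.003] t 8.7 F [ 1.  -4.8 -1.6] w 0.108 pos [0.6204 0.1245 0.0661]
head [0.6064 0.1691 0.0661] [0.04 0.04] tool [  0.3 -46.8  -0.1]
form z 0.04925667615549724
-70 405 -31.5 32.3 z 5.8 6.0
-60 371 -26.8 27.6 z 5.9 5.9
-45 182 -26.6 27.3 z 5.8 6.0
-30 374 -26.5 26.7 z 5.8 5.8
```

There's contact: about 5 N against the push, at 46.8 mm, so the slot end is on the neck. Next, lower it about 3.5 mm onto the form.

Emit:
{"method": "play_rows", "body": {"motion": [[-1,0,0,1,0,0,0],[-1,0,0,2,0,0,0],[-1,0,0,3,0,0,0],[-1,0,0,4,0,0,0],[-1,0,0,4,0,0,0]]}}

```text
clock: 9.2
position: [0.6206, 0.1244, 0.0623]
ee_rot: [3.101, 0.486, 0.003]
force: [1.8, -3.2, 0.5]
width: 0.108
```

Emit:
{"method": "play_rows", "body": {"motion": [[-1,0,-0.5,0.5,0,0,0],[-1,0,-1,1,0,0,0],[-1,0,-1,1,0,0,0]]}}

```text
clock: 9.5
position: [0.6207, 0.1244, 0.0621]
ee_rot: [3.101, 0.485, 0.004]
force: [-0.4, -5.3, 8.1]
width: 0.111
```

It's seated on both the form and the neck. Release.

Emit:
{"method": "play_rows", "body": {"motion": [[0,0,0,0,0,0,0],[0,0,0,0,0,0,0],[0,0,0,0,0,0,0],[0,0,0,0,0,0,0],[0,0,0,0,0,0,0],[0,0,0,0,0,0,0]]}}

```text
clock: 10.1
position: [0.6207, 0.1245, 0.062]
ee_rot: [3.101, 0.485, 0.004]
force: [0.6, -0.1, 0.4]
width: 0.497
```

Emit:
{"method": "play_rows", "body": {"motion": [[0,0,0,-20,0,0,0],[0,0,0,-55,0,0,0],[0,0,0,-95,0,0,0],[0,0,10,-130,0,0,0],[0,0,40,-130,0,0,0],[0,0,60,-130,0,0,0],[0,0,60,-130,0,0,0]]}}

```text
clock: 10.8
position: [0.6393, 0.0636, 0.1928]
ee_rot: [3.1, 0.477, 0.006]
force: [-0.2, 0.4, -0.4]
width: 0.501
```

```bash
python3 - <<'E'
from h import *
p=arm.get_image("wrist");X=fcloud(p);z=X[...,2];cv2.imwrite("pics/w7.png",p["img"])
s=arm.observe();print(s["clock"],s["position"],s["width"],s["force"])
r=np.hypot(X[...,0]-.6065,X[...,1]-.169)
hd=(z>.069)&(z<.079)&(r<.025);fin=(z>.085)&(z<.105)&(r>.03)&(r<.07);st=(z>.054)&(z<.062)&(r<.06)
print("head",minfo(X,hd));print("fin",minfo(X,fin));print("steel",minfo(X,st));print("form",np.median(z[(r>.04)&(r<.07)&(z>.04)&(z<.053)]))
d=minfo(X,hd)["mid"]-minfo(X,fin)["mid"];print(d,np.hypot(*d[:2]))
h=np.array([np.cos(np.radians(107.8)),np.sin(np.radians(107.8))]);u=(X[...,:2]-[.6065,.169])@h
for a,b in((-.04,-.02),(-.02,0),(0,.02),(.02,.035)):
  q=st&(u>a)&(u<b);print(a,q.sum(),np.median(z[q]))
E
```

```text
10.85 [0.63879218 0.06592495 0.19237321] 0.5016452108714271 [-0.19103353  0.56094827 -0.09630621]
head {'n': 1377, 'c': array([0.6066, 0.1687]), 'ang': np.float64(-170.4), 'zmed': np.float64(0.074), 'zmax': np.float64(0.0775), 'mid': array([0.6065, 0.1692, 0.0733]), 'ext': array([0.04 , 0.039, 0.008])}
fin {'n': 342, 'c': array([0.6214, 0.1236]), 'ang': np.float64(107.7), 'zmed': np.float64(0.0971), 'zmax': np.float64(0.0988), 'mid': array([0.6213, 0.1237, 0.0969]), 'ext': array([0.016, 0.025, 0.004])}
steel {'n': 1465, 'c': array([0.6095, 0.1613]), 'ang': np.float64(107.6), 'zmed': np.float64(0.0563), 'zmax': np.float64(0.0585), 'mid': array([0.6039, 0.1579, 0.0563]), 'ext': array([0.071, 0.094, 0.005])}
form 0.049311057634633525
[-0.0148  0.0455 -0.0236] 0.047846525474688296
-0.04 389 0.056267174386548664
-0.02 488 0.05631417019320553
0 322 0.05643716320033415
0.02 186 0.056198465842684384
```

View pics/w7.png

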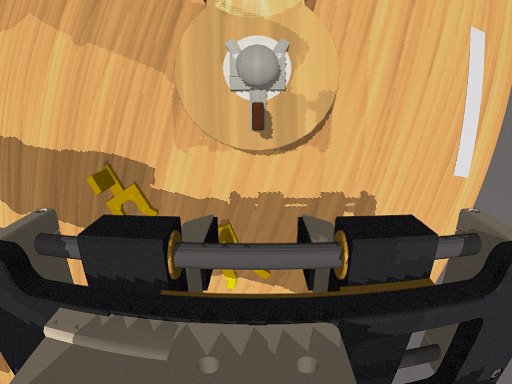

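The clip sits round the stud with its fin at (258,115) and the head at (258,65). Fin to stud axis measures 47.8 mm (48 means fully home). The steel's top is 7.0 mm above the form everywhere, so it lies flat. The gripper is clear.

```bash
python3 -c "
from cell import arm
print(arm.sign_off())"
```

```text
the job is handed in; nothing more can be done
None
```

The larger steel clip is fully home round the stud's neck, lying flat on the form under the head. I let go of it and handed the job in at about 10.9 s. I gripped it by its fin, brought it in mouth first from the free side at groove height, pushed until it met the neck at about 5 N, lowered it onto the form and backed off.

Last checks, from the wrist camera with the gripper clear:
- **Seating:** the fin centre is 47.8 mm from the stud axis; 48 mm is fully home.
- **Flatness:** the steel's top is 7.0 mm above the form at all four places measured along the clip, the same as its thickness.
- **Forces:** the highest wrist force reported was about 10 N, while pressing it down just before release.

I did not touch any look-alike, nor the smaller clip. One check disagreed: an early wrist reading, taken while the arm was still moving, put the clip about 3 mm off in height. I took it again at rest before inserting and used that value.

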